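# Release the round-bar offcuts and roll them to the red line

## Robot

A 7-joint arm with a two-finger parallel gripper is mounted at the origin on a cart in front of the work surface, level with it; the furniture and walls round the work are solid. World frame = base frame: x ahead of the robot, y to its left, z up, the work surface at z = 0. Lengths are in m, angles in rad, forces in N, time in s.
With the tool pointing down it reaches from about 0.4 to 0.875 m from the base axis. Payload 4.4 kg.
Tool frame: the origin (TCP) lies midway between the tips of the shut fingers; the grasp point (between the pads) lies 19 mm behind it (manip.tcp_to_grasp is the distance from the TCP to the grasp point, in m); x points along the fingers, z is the direction in which the jaws open and shut, and the axes are right-handed (so a half turn about x gives the same grasp; the last joint's range is limited). The gripper opens to 85 mm and grips with 20 to 120 N. Pads are 22 mm wide; open, the fingers measure 114 mm over their backs; the gripper's body (76 mm by 85 mm) begins 54 mm behind the grasp point. The pads swing forward as they close: fully open they stand 13 mm farther back than shut.
Start: joints at [1.043, 0.628, 0.038, 1.517, -0.027, 0.996, -0.02], TCP at [0.29, -0.582, 0.231] pointing down, gripper open.
Joint ranges: [-3.06, 3.06], [-0.37, 2.12], [-1.25, 1.32], [0.18, 2.47], [-1.1, 4.24], [0.23, 1.98], [-2.94, 2.94]. Speed limits (rad/s): [2.57, 2.57, 3.14, 3.14, 3.14, 3.14, 3.14].

## Interface

Orientations are given as a 3x3 rotation matrix whose columns are the frame's x, y, z axes.
In Python, from plant import manip gives the robot as it stands. Calls block until the motion is done:
- manip.reach(position, orientation): joint-space move of the TCP to a pose.
- manip.move_straight(position, ori=None, max_speed=0.15): straight line of the TCP; ori=None keeps the orientation; max_speed is the mean speed in m/s.
- manip.move_joints(angles): joint-space move.
- manip.open_gripper() and manip.clamp(): open the fingers fully, or close them until they stop; the grip force is fixed at half the most.
- manip.hold(seconds).
- manip.ik(position, orientation): joint angles nearest the present ones, or None.
- manip.camera(name): name is "side" or "top" or "wrist"; returns a dict with "pixels" (480x640x3 uint8, blue, green, red), "mtx" (3x3 intrinsics, pixels), "k1" (the pictures are not rectified: a ray, as slopes to the right and down, at radius r is drawn at 1 + k1 r^2 times it, then the intrinsics apply), "rvec" (rotation vector, rad) and "tvec" (3), from world to camera coordinates, as OpenCV has them. Camera axes: x right, y down, z forward; pixel columns grow to the right and rows downward; lengths in m; the calibration is good to about 2 mm. A picture is of the moment at which its call begins. There is no depth.
A pose or a line that the arm cannot do raises manip.MotionError and nothing moves.
- manip.finish_job(): hands the job in, once; it reports no verdict.
Readings, each from a call of its own:
- manip.current_t(): time.
- manip.current_q(): joint angles.
- manip.current_qd(): joint speeds.
- manip.current_joint_torque(): joint torques, N m.
- manip.current_ee_pos(): TCP position.
- manip.current_tool_rot(): TCP orientation.
- manip.current_contact_force(): force on the tool from outside, world axes, zero at the start.
- manip.current_ft_torque(): the same for the moment, N m.
- manip.current_finger_gap(): opening from 0.0 (shut) to 1.0 (fully open).
Only numpy, scipy, OpenCV 4.12 (cv2) and the standard library are available. Lean on these libraries where they do the work, as an engineer would, in place of code of your own. Each camera call takes 0.05 s, during which the arm holds its last target. There are 200 camera calls.

## Task

Get the round bars ready for marking out: pull every orange-handled stop pin out of the roll board and lay it down inside the red tray, and roll each bar along the board, by pushing lightly on its top, until it lies still right over the red line and parallel to it. Do not grip the bars tight, press hard on them or lift them off the board.

Things in the scene. Friction and masses are not known exactly. Their poses are not given: they have to be found in the camera images.
- roll_board: Fixed cork-topped board with wooden lips, 230 (x) x 460 (y) mm, yaw within 0.12 rad. Origin on the bench; bars roll towards +x (roughly away from the robot); z up. Rolling surface 30 mm above the bench; lips 20 mm higher (inner faces x = -120 and +90, y = +-220 mm). Grey lines part three lanes centred at y = -115, 0, +115 mm, each with a pin socket at x = -15 mm.
- red_line (a point): Middle of the 6 mm wide red line painted straight across the whole board, on the rolling surface, at board x = +40 mm; axes as the board's: the line runs along y and the bars come from the -x side.
- socket_0 (a point): Mouth centre of the pin socket of the lane at y = -115 mm (16 mm wide, 26 mm deep, level with the rolling surface); bars roll over an empty socket without trouble.
- socket_1 (a point): The same for the lane at y = 0.
- socket_2 (a point): The same for the lane at y = +115 mm.
- bar_metal_center (a point): Centre of the bare aluminium round bar: 50 mm diameter, 90 mm long, about 0.45 kg; its y is its axis, x and z turn as it rolls. Starts at board x -55 to -78 mm across any lane; that lane's pin, if present, stands 8 to 31 mm before it, in its way. Friction about 0.7; let go at 5 cm/s it stops within 1 cm. A fingertip pressed on its top and drawn level rolls it half as far. May be absent.
- bar_black_center (a point): Centre of the black plastic round bar: 50 mm diameter, 90 mm long, about 0.25 kg; its y is its axis, x and z turn as it rolls. Starts at board x -55 to -78 mm across any lane; that lane's pin, if present, stands 8 to 31 mm before it, in its way. Friction about 0.7; let go at 5 cm/s it stops within 1 cm. A fingertip pressed on its top and drawn level rolls it half as far. May be absent.
- bar_blue_center (a point): Centre of the blue plastic round bar: 50 mm diameter, 90 mm long, about 0.2 kg; its y is its axis, x and z turn as it rolls. Starts at board x -55 to -78 mm across any lane; that lane's pin, if present, stands 8 to 31 mm before it, in its way. Friction about 0.7; let go at 5 cm/s it stops within 1 cm. A fingertip pressed on its top and drawn level rolls it half as far. May be absent.
- pin_a_mid (a point): Half-way point of a loose stop pin, 170 mm long, 70 g: steel shank 14 mm thick, 120 mm long, then an orange eight-sided handle 28 mm across, 50 mm long. z runs along it from foot to handle (foot at -85 mm, handle +35 to +85 mm). Starts upright in socket_0 with 1 mm play, foot 26 mm below the rolling surface; pulls straight up easily. May be absent.
- pin_b_mid (a point): The same, starting in socket_1. May be absent.
- pin_c_mid (a point): The same, starting in socket_2. May be absent.
- tray_floor (a point): Middle of the inner floor of the fixed red tray, lined with grey felt, 16 mm above the bench; inside 148 (x) x 272 (y) mm, walls 6 mm thick, 57 mm high over the bench, open on top. z up; y along its length, which runs left to right for the robot (world y) within about 0.15 rad.

How it is judged:
At the end, for the whole second after the job is handed in: Every stop pin present lies at rest in the red tray (its half-way point within the tray's walls and less than 75 mm above its floor); every bar present lies at rest on the board with its centre within 10 mm of the red line, measured along the board's x, and its axis within 0.15 rad of the line (x of pin_a_mid in the frame of tray_floor between -0.08 and 0.08 m and y of pin_a_mid in the frame of tray_floor between -0.142 and 0.142 m and z of pin_a_mid in the frame of tray_floor between -0.02 and 0.075 m and linear speed of each of pin_a, pin_b, pin_c below 0.03 m/s and x of pin_b_mid in the frame of tray_floor between -0.08 and 0.08 m and y of pin_b_mid in the frame of tray_floor between -0.142 and 0.142 m and z of pin_b_mid in the frame of tray_floor between -0.02 and 0.075 m and x of pin_c_mid in the frame of tray_floor between -0.08 and 0.08 m and y of pin_c_mid in the frame of tray_floor between -0.142 and 0.142 m and z of pin_c_mid in the frame of tray_floor between -0.02 and 0.075 m and x of bar_metal_center in the frame of red_line between -0.01 and 0.01 m and y of bar_metal_center in the frame of red_line between -0.22 and 0.22 m and z of bar_metal_center in the frame of red_line between 0.018 and 0.032 m and angle between the y axis of each of bar_metal_center, bar_black_center, bar_blue_center and the y axis of red_line, either way round below 0.15 rad and linear speed of each of bar_metal, bar_black, bar_blue below 0.02 m/s and x of bar_black_center in the frame of red_line between -0.01 and 0.01 m and y of bar_black_center in the frame of red_line between -0.22 and 0.22 m and z of bar_black_center in the frame of red_line between 0.018 and 0.032 m and x of bar_blue_center in the frame of red_line between -0.01 and 0.01 m and y of bar_blue_center in the frame of red_line between -0.22 and 0.22 m and z of bar_blue_center in the frame of red_line between 0.018 and 0.032 m); the robot touches nothing.
It fails at once if a bar is lifted off the board (its centre more than 20 mm above where it rolls) (z of any of bar_metal_center, bar_black_center, bar_blue_center in the frame of red_line above 0.045 m).
It fails at once if a bar is gripped tight or pressed hard (the fingers' contact force on it over 35 N) (contact force between the fingers and bar_metal above 35 N or contact force between the fingers and bar_black above 35 N or contact force between the fingers and bar_blue above 35 N).
Of bar_metal, bar_black, bar_blue only 2 to 3 are there at a start; the rules pass over those that are not, and their reading is None.
Of pin_a, pin_b, pin_c only 2 to 3 are there at a start; the rules pass over those that are not, and their reading is None.
At some moment in a run one of bar_metal, bar_black, bar_blue may be knocked a few centimetres aside while the robot is not near it.
Once in a run the grip may slacken for a moment while it holds something.
It also fails if it takes over 210 s, if anything falls off the work surface, if the arm or the gripper's body presses on something with over 40 N, if the wrist force passes 120 N, or if a joint passes its speed limit or range.

## Working session

There is one attempt and no reset: what is moved stays moved. The work goes in short steps, each a Python script; the robot and the scene stay as the last script left them, time stands still between calls to the robot, and variables do not carry over. Pictures are saved under pics/ and viewed, about 12 in all and at most 16, crops included, and the job is handed in when it is done.

```bash
mkdir -p pics; ls; cat > h.py <<'E'
import numpy as np, cv2
from plant import manip
def cam(n):
    c=manip.camera(n); c["R"]=cv2.Rodrigues(np.array(c["rvec"],float))[0]; c["t"]=np.array(c["tvec"],float).ravel(); return c
def dist(c):
    return np.array([c["k1"],0,0,0,0],float)
def ray(c,uv):
    p=cv2.undistortPoints(np.array(uv,float).reshape(-1,1,2),np.array(c["mtx"],float),dist(c)).reshape(-1,2)
    d=np.c_[p,np.ones(len(p))]@c["R"]; return -c["R"].T@c["t"],d
def onplane(c,uv,z):
    o,d=ray(c,uv); return o+d*((z-o[2])/d[:,2])[:,None]
def proj(c,P):
    return cv2.projectPoints(np.array(P,float).reshape(-1,1,3),np.array(c["rvec"],float),c["t"],np.array(c["mtx"],float),dist(c))[0].reshape(-1,2)
def save(c,n): cv2.imwrite(f"pics/{n}.png",c["pixels"])
E
python3 - <<'E'
from h import *
for n in("top","side"):
    c=cam(n);save(c,n+"0");print(n,-c["R"].T@c["t"],c["mtx"],c["k1"])
print(manip.current_t(),manip.current_tool_rot())
E
```

```text
pics
top [ 0.47348112 -0.07616244  0.97057342] [[459.37321779   0.         323.39745859]
 [  0.         459.37321779 239.75559572]
 [  0.           0.           1.        ]] -0.08122021699661128
side [ 0.35696991 -1.05109663  0.49853086] [[513.91646459   0.         319.44326317]
 [  0.         513.91646459 247.93434697]
 [  0.           0.           1.        ]] -0.08871912724001785
0.1 [[-7.89497020e-04  8.95263081e-01  4.45537195e-01]
 [ 1.53588282e-03  4.45537894e-01 -8.95261764e-01]
 [-9.99998509e-01 -2.25135699e-05 -1.72677003e-03]]
```

View pics/top0.png

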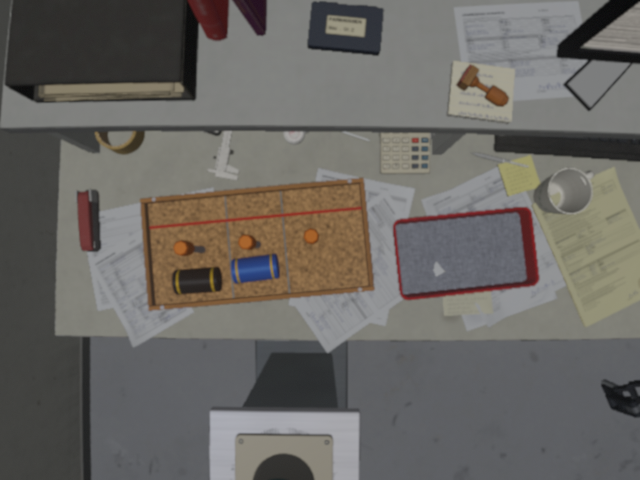

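View pics/side0.png

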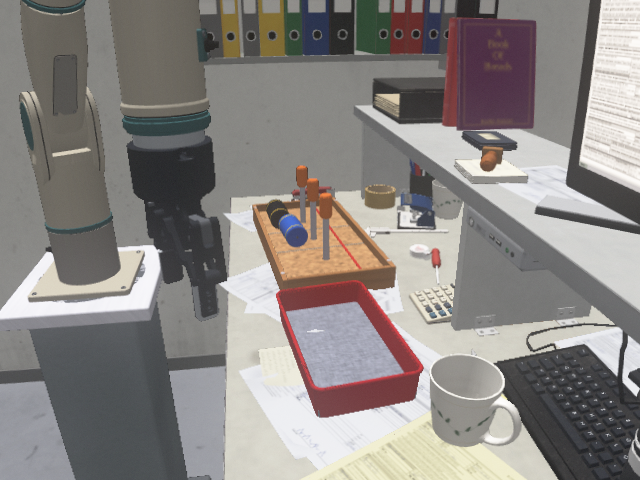

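The top view shows three orange pins at (183,248), (247,242) and (311,236). The black bar is at (197,280) and the blue bar at (255,268). The red line runs from (150,226) to (362,209), and the tray is around (465,253). There is no metal bar. The side view shows all three pins upright, and a shelf overhanging behind the board.

```bash
cat >> h.py <<'E'
def comps(m,amin=15):
    n,l,s,c=cv2.connectedComponentsWithStats(m.astype(np.uint8))
    return [(c[i],s[i],l==i) for i in range(1,n) if s[i][4]>=amin]
def hsv(c):
    h=cv2.cvtColor(c["pixels"],cv2.COLOR_BGR2HSV).astype(int); return h[...,0],h[...,1],h[...,2]
def redmask(c):
    H,S,V=hsv(c); return ((H<5)|(H>172))&(S>150)&(V>70)
def orangemask(c):
    H,S,V=hsv(c); return (H>=5)&(H<=14)&(S>195)&(V>120)
def bluemask(c):
    H,S,V=hsv(c); return (H>105)&(H<130)&(S>130)&(V>50)
E
python3 - <<'E'
from h import *
c=cam("top"); p=c["pixels"]
R=redmask(c); ys,xs=np.nonzero(R); 
for ce,s,m in comps(R,20): print("red",ce,s)
k=(xs>145)&(xs<368)&(ys>195)&(ys<240)
P=onplane(c,np.c_[xs[k],ys[k]],0.03)[:,:2]
ctr=P.mean(0); u,sv,v=np.linalg.svd(P-ctr); d=v[0]*np.sign(v[0][1])
a=(P-ctr)@d; print("line ctr",ctr,"mid",ctr+d*(a.min()+a.max())/2,"len",np.ptp(a),"yaw",np.arctan2(-d[0],d[1]),"rms",np.std((P-ctr)@v[1]))
for ce,s,m in comps(orangemask(c)): print("orange",ce,s,onplane(c,[ce],0.16))
for ce,s,m in comps(bluemask(c)): print("blue",ce,s,onplane(c,[ce],0.065))
for uv,h in(([197,280],.065),([397,221],.057),([402,296],.057),([537,285],.057),([530,209],.057),([464,253],.016),([320,128],.2)): print(uv,onplane(c,[uv],h))
cv2.imwrite("pics/topcrop.png",cv2.resize(p[165:325,120:560],None,fx=1.8,fy=1.8,interpolation=cv2.INTER_CUBIC))
s=cam("side")
for ce,st,m in comps(orangemask(s)): print("side orange",ce,st)
w=cam("wrist"); save(w,"w0"); print(manip.current_tool_rot().T@(-w["R"].T@w["t"]-manip.current_ee_pos()), w["R"]@manip.current_tool_rot())
E
```

```text
red [200.78609626  14.42780749] [188   0  26  25 187]
red [211.60416667  31.52083333] [204  27  17  12  96]
red [350.  208.5] [340 208  21   2  22]
red [510.10416667 236.84920635] [ 395  208  143   79 1008]
red [317.18181818 211.59090909] [308 211  20   3  22]
red [253.5  217.35] [244 216  20   3  20]
red [200.80769231 222.30769231] [189 221  24   3  26]
red [396.81578947 256.23684211] [395 239   5  34  38]
red [455.40254237 292.08050847] [402 285 110  14 236]
line ctr [0.55720699 0.05681361] mid [0.55659003 0.06295548] len 0.43653895436909496 yaw 0.10011545939207331 rms 0.0006235907171013514
blue [253.91190108 268.65996909] [239 257  32  25 647] [[0.4520174  0.05706165 0.065     ]]
blue [274.98529412 266.07352941] [273 256   5  21  68] [[0.45750866 0.01551094 0.065     ]]
blue [233.07317073 271.17073171] [232 261   4  21  41] [[0.44665081 0.09826292 0.065     ]]
[197, 280] [[0.42842283 0.16984119 0.065     ]]
[397, 221] [[ 0.54933166 -0.22628419  0.057     ]]
[402, 296] [[ 0.39991955 -0.23672844  0.057     ]]
[537, 285] [[ 0.42258021 -0.51266766  0.057     ]]
[530, 209] [[ 0.57678505 -0.49931847  0.057     ]]
[464, 253] [[ 0.48694976 -0.37453786  0.016     ]]
[320, 128] [[ 0.69525261 -0.07153289  0.2       ]]
[-0.14184787  0.07260915  0.00062081] [[ 4.55203779e-04 -9.72557546e-04  9.99999423e-01]
 [-2.86614024e-01 -9.58045802e-01 -8.01287349e-04]
 [ 9.58046029e-01 -2.86613494e-01 -7.14854701e-04]]
```

```bash
cat >> h.py <<'E'
def orangemask(c):
    H,S,V=hsv(c); return (H>=5)&(H<=13)&(S>205)&(V>150)
B0=np.array([0.5168,0.059]); YAW=0.100
BX=np.array([np.cos(YAW),np.sin(YAW)]); BY=np.array([-np.sin(YAW),np.cos(YAW)])
def b2w(x,y): return B0+x*BX+y*BY
def w2b(p): p=np.asarray(p)[...,:2]-B0; return np.stack([p@BX,p@BY],-1)
TC=np.array([0.487,-0.369])
def rot(th=0,sgn=1,yaw=0):
    c,s=np.cos(th),np.sin(th); x=np.array([0,-s,-c]); z=np.array([sgn,0,0.]); R=np.c_[x,np.cross(z,x),z]
    return cv2.Rodrigues(np.array([0,0,yaw]))[0]@R
E
python3 - <<'E'
from h import *
c=cam("top"); H,S,V=hsv(c)
for y,x in((248,183),(242,247),(236,311)): print(H[y,x],S[y,x],V[y,x], "cork",H[200,200],S[200,200],V[200,200])
for ce,s,m in comps(orangemask(c)):
    p=onplane(c,[ce],0.165)[0]; print("orange",ce,s[2:],p,w2b(p))
s=cam("side")
for ce,st,m in comps(orangemask(s)): print("side orange",ce,st)
print([proj(s,[*b2w(-.015,y),.149]) for y in(-.115,0,.115)])
q0=manip.current_q()
for sg in(1,-1):
    for y in(-.115,0,.115):
        print(sg,y,manip.ik(np.r_[b2w(-.015,y),.13],rot(0,sg)),manip.ik(np.r_[b2w(-.015,y),.26],rot(0,sg)))
    for th in(.8,1,1.2): print(th,manip.ik(np.r_[.487,-.31,.10],rot(th,sg)))
E
```

```text
14 184 166 cork 16 119 126
14 184 166 cork 16 119 126
13 188 164 cork 16 119 126
[array([[325.67313531, 205.20160931]]), array([[312.72309419, 189.16262634]]), array([[301.87650133, 175.74001368]])]Traceback (most recent call last):
  File "<stdin>", line 12, in <module>
  File "h.py", line 35, in rot
    return cv2.Rodrigues(np.array([0,0,yaw]))[0]@R
           ~~~~~~~~~~~~~^^^^^^^^^^^^^^^^^^^^^
cv2.error: OpenCV(4.12.0) /io/opencv/modules/calib3d/src/calibration_base.cpp:151: error: (-210:Unsupported format or combination of formats) The matrices must have 32f or 64f data type in function 'Rodrigues'
```

View pics/topcrop.png

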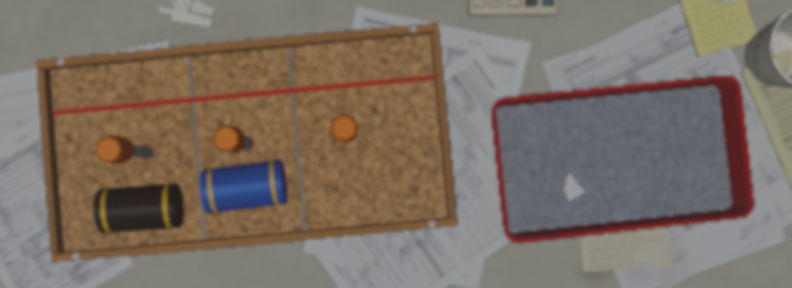

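The crop confirms three pins, two bars in the middle and left lanes, and an empty tray. The predicted side pixels fall on the handles at (325,205), (313,189) and (302,176), so the board pose is confirmed.

```bash
sed -i 's/np.array(\[0,0,yaw\])/np.array([0,0,float(yaw)])/; s/(H<=13)&(S>205)&(V>150)/(H<=15)\&(S>165)\&(V>130)/' h.py
python3 - <<'E'
from h import *
np.set_printoptions(precision=3,suppress=True)
c=cam("top")
for ce,s,m in comps(orangemask(c)):
    p=onplane(c,[ce],0.168)[0]; print("orange",ce,s[2:],p,w2b(p))
for sg in(1,-1):
    for y in(-.115,0,.115):
        print(sg,y,manip.ik(np.r_[b2w(-.015,y),.13],rot(0,sg)),manip.ik(np.r_[b2w(-.015,y),.26],rot(0,sg)))
    for th in(.8,1,1.2): print(th,manip.ik(np.r_[.487,-.31,.10],rot(th,sg)))
E
```

```text
orange [240.353 218.824] [14  3 17] [0.542 0.067 0.168] [0.025 0.006]
orange [189.267 223.6  ] [12  2 15] [0.532 0.157 0.168] [0.025 0.096]
orange [310.291 235.66 ] [ 14  13 141] [ 0.513 -0.056  0.168] [-0.015 -0.114]
orange [244.743 241.85 ] [ 13  13 140] [0.501 0.059 0.168] [-0.016  0.001]
orange [179.731 247.669] [ 13  14 130] [0.49  0.174 0.168] [-0.015  0.117]
1 -0.115 [ 0.228  0.597 -0.254  1.98   0.254  0.595 -0.195] [ 0.301  0.419 -0.347  1.843  0.176  0.909 -0.126]
1 0 [ 0.005  0.585 -0.256  2.01   0.259  0.577 -0.428] [ 0.089  0.404 -0.36   1.871  0.178  0.898 -0.356]
1 0.115 [-0.211  0.601 -0.268  1.971  0.267  0.602 -0.655] [-0.069  0.437 -0.461  1.833  0.238  0.926 -0.636]
0.8 [-0.15   0.854  0.325  2.115  1.347  0.571 -1.229]
1 [-0.547  1.173  0.853  2.127  1.078  0.259 -1.16 ]
1.2 [-0.612  1.313  0.833  2.1    1.126  0.404 -1.344]
-1 -0.115 [-0.303  0.653  0.55   1.995 -0.557  0.645 -2.53 ] [-0.32   0.448  0.544  1.86  -0.287  0.912 -2.783]
-1 0 [-0.535  0.642  0.555  2.025 -0.567  0.629 -2.74 ] [ 0.521  0.571 -1.058  1.86   0.573  1.054  2.373]
-1 0.115 [ 0.254  0.826 -1.062  1.959  0.917  0.942  1.858] [ 0.285  0.596 -1.058  1.824  0.589  1.077  2.146]
0.8 [ 0.402  0.876 -0.512  2.099  1.519  1.186  1.847]
1 [ 0.073  0.934 -0.145  2.109  1.508  1.12   1.684]
1.2 [-0.789  1.69   1.318  2.103 -1.046  0.306 -2.388]
```

```bash
cat >> h.py <<'E'
TILT=0.95
def pull(xy):
    manip.reach(np.r_[xy,.24],rot())
    manip.move_straight(np.r_[xy,.128],max_speed=.12)
    manip.clamp(); g=manip.current_finger_gap()
    manip.move_straight(np.r_[xy,.245],max_speed=.12)
    print("gap",g,manip.current_finger_gap(),"F",manip.current_contact_force(),"t",manip.current_t())
def lay(dx):
    x=TC[0]+dx; y=TC[1]+.034
    manip.reach(np.r_[x,y,.26],rot(.3))
    manip.move_straight(np.r_[x,y,.2],rot(TILT),max_speed=.15)
    manip.move_straight(np.r_[x,y,.101],max_speed=.1)
    print("gap",manip.current_finger_gap(),"F",manip.current_contact_force())
    manip.open_gripper(); manip.hold(.2)
    a=rot(TILT)[:,0]
    manip.move_straight(np.r_[x,y,.101]-a*.1+np.r_[0,0,.03],max_speed=.2)
    print("t",manip.current_t())
E
python3 - <<'E'
from h import *
np.set_printoptions(precision=3,suppress=True)
pull(b2w(-.015,-.115))
lay(.04)
c=cam("side");save(c,"s1")
E
```

```text
gap 0.3113638534491098 0.31524571192286777 F [-0.302  0.326 -1.11 ] t 5.225
gap 0.3140246364202381 F [ 0.132 -0.169 -0.892]
t 10.0333
```

View pics/s1.png

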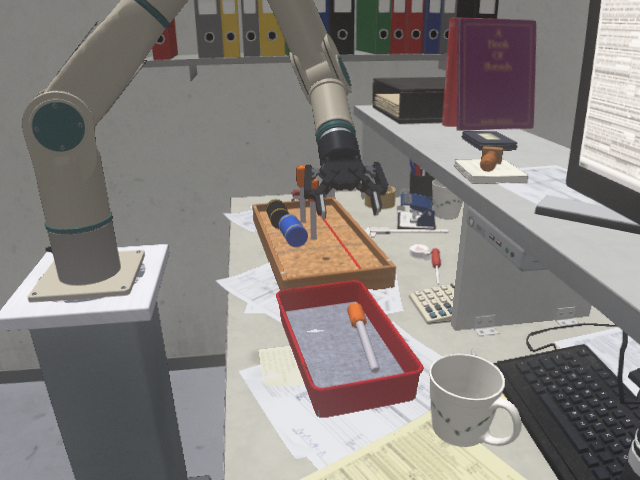

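The first pin lies in the tray, from about (357,312) to (375,368). The other two are still standing. I'll do the same for both of them.

```bash
python3 - <<'E'
from h import *
np.set_printoptions(precision=3,suppress=True)
for y,dx in((0,0),(.115,-.04)):
    manip.move_straight(manip.current_ee_pos()+np.r_[0,0.03,.06],rot(.4),max_speed=.2)
    pull(b2w(-.015,y))
    if manip.current_finger_gap()<.2: print("lost?");break
    lay(dx)
c=cam("side");save(c,"s2")
c=cam("top");save(c,"t2")
E
```

```text
gap 0.3130817137978783 0.31395508518169213 F [-0.144 -0.041 -1.293] t 14.7167
gap 0.31046638502825874 F [ 1.169 -1.281 -0.283]
t 20.0167
gap 0.31438623821881484 0.3116074160933623 F [-0.414  0.06  -0.142] t 25.1167
gap 0.3112019907995446 F [-0.475 -0.313 -0.184]
t 30.9333
```

View pics/s2.png

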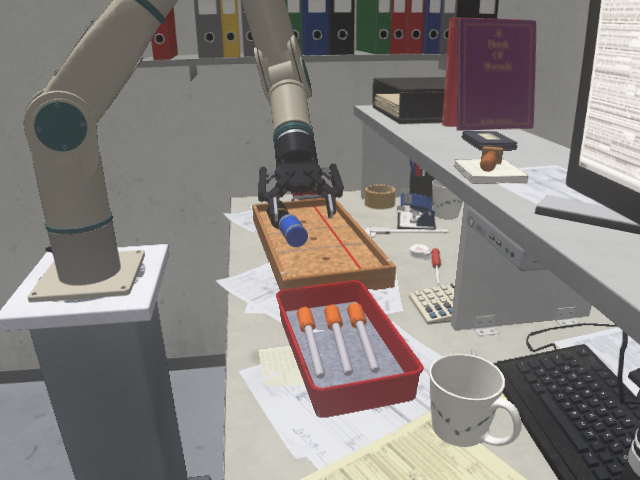

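All three pins lie in the tray. Next I'll park the arm clear and measure the bars.

```bash
cat >> h.py <<'E'
PARK=[1.043,0.628,0.038,1.517,-0.027,0.996,-0.02]
def blackmask(c):
    H,S,V=hsv(c); return V<50
def bar(c,which):
    m=(bluemask if which=="blue" else blackmask)(c).astype(np.uint8)
    cor=proj(c,[[*b2w(x,y),.05] for x,y in((-.112,-.212),(-.112,.212),(.08,.212),(.08,-.212))])
    roi=cv2.fillConvexPoly(np.zeros_like(m),np.int32(cor),1); m&=roi
    m=cv2.morphologyEx(cv2.morphologyEx(m,cv2.MORPH_OPEN,np.ones((3,3))),cv2.MORPH_CLOSE,np.ones((7,7)))
    k=max(comps(m,100),key=lambda k:k[1][4])
    ys,xs=np.nonzero(k[2]); P=w2b(onplane(c,np.c_[xs,ys],.057))
    (cx,cy),(w,h),a=cv2.minAreaRect((P*1000).astype(np.float32))
    ctr=np.array([cx,cy])/1000
    d=P-P.mean(0); v=np.linalg.svd(d,full_matrices=False)[2][0]; v*=np.sign(v[1])
    return ctr,np.arctan2(-v[0],v[1]),(w,h)
def press(bx,by,F=3.0):
    """shut fingertip lowered on a bar top at board (bx,by); returns z reached"""
    R=rot(0,1,YAW)
    manip.move_straight(np.r_[b2w(bx,by),.095],R,max_speed=.15)
    manip.move_straight(np.r_[b2w(bx,by),.083],max_speed=.05)
    manip.hold(.2); f0=manip.current_contact_force()[2]; z=.083
    while z>.0765:
        z-=.0005; manip.move_straight(np.r_[b2w(bx,by),z],max_speed=.02)
        f=manip.current_contact_force()[2]-f0
        if f>F: break
    return z,f,f0
def stroke(bx,by,L,speed=.06):
    z,f,f0=press(bx,by)
    manip.move_straight(np.r_[b2w(bx+L,by),z],max_speed=speed)
    f2=manip.current_contact_force()-np.r_[0,0,f0]
    manip.move_straight(np.r_[b2w(bx+L,by),.1],max_speed=.08)
    print("z",z,"f",f,"end",f2,"t",manip.current_t())
E
python3 - <<'E'
from h import *
np.set_printoptions(precision=3,suppress=True)
manip.move_straight(manip.current_ee_pos()+np.r_[0,-.02,.1],rot(.4),max_speed=.2)
manip.move_joints(PARK); manip.clamp()
c=cam("top");save(c,"t3")
for w in("blue","black"): print(w,*bar(c,w))
cv2.imwrite("pics/t3c.png",cv2.resize(c["pixels"][165:325,120:560],None,fx=1.8,fy=1.8,interpolation=cv2.INTER_CUBIC))
E
```

```text
blue [-0.064 -0.002] 0.03943494805319332 (43.39070510864258, 76.14159393310547)
black [-0.078  0.115] -0.01622504613058179 (81.18513488769531, 44.54899597167969)
```

View pics/t3c.png

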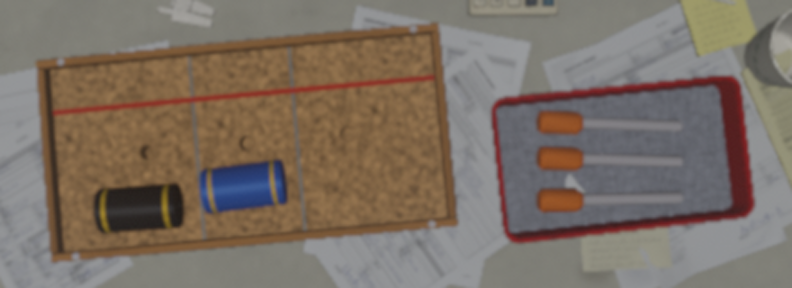

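The pins are laid in the tray and both bars are square to the board, at x = -64 mm (blue) and -78 mm (black). I'll try one stroke on the blue bar.

```bash
python3 - <<'E'
from h import *
np.set_printoptions(precision=3,suppress=True)
manip.reach(np.r_[b2w(-.072,-.002),.13],rot(0,1,YAW))
stroke(-.072,-.002,.032)
w=cam("wrist");save(w,"w4")
manip.move_straight(np.r_[b2w(-.04,-.002),.16],max_speed=.2);manip.move_joints(PARK)
c=cam("top")
for w in("blue","black"): print(w,*bar(c,w))
print(manip.current_t())
E
```

```text
z 0.0795 f 4.995012805753799 end [0.191 3.056 6.376] t 40.4667
blue [0.062 0.035] 0.002949097094155925 (76.35372924804688, 37.36170196533203)
black [-0.078  0.115] -0.01865329107900354 (81.18513488769531, 44.54899597167969)
43.3833
```

View pics/w4.png

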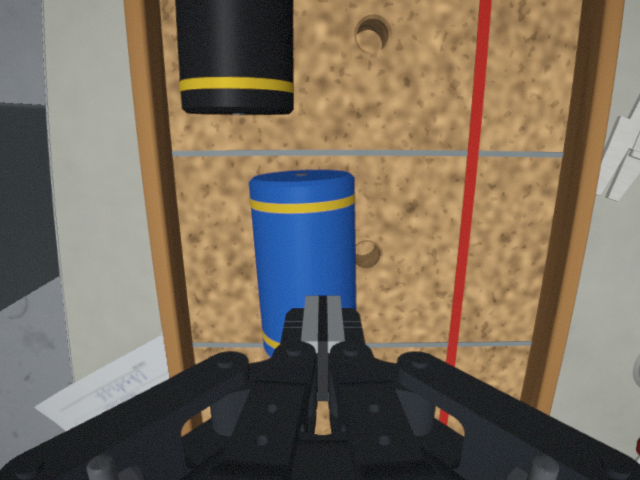

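The wrist view shows the blue bar rolled part-way, about at x = -48 mm, as planned. The later top reading puts it at (62, 35) mm, so I'll check that.

```bash
python3 - <<'E'
from h import *
np.set_printoptions(precision=3,suppress=True)
c=cam("top")
for w in("blue","black"): print(w,*bar(c,w))
s=cam("side")
a=cv2.resize(c["pixels"][165:325,120:400],None,fx=1.8,fy=1.8); b=cv2.resize(s["pixels"][180:300,220:440],None,fx=2.3,fy=2.3)
o=np.zeros((576,520,3),np.uint8);o[:a.shape[0],:a.shape[1]]=a;o[290:290+b.shape[0],:b.shape[1]]=b
cv2.imwrite("pics/c5.png",o)
E
```

```text
blue [0.062 0.035] 0.005454282047337408 (76.20137023925781, 37.38383483886719)
black [-0.078  0.115] -0.01622504613058179 (81.18513488769531, 44.54899597167969)
```

View pics/c5.png

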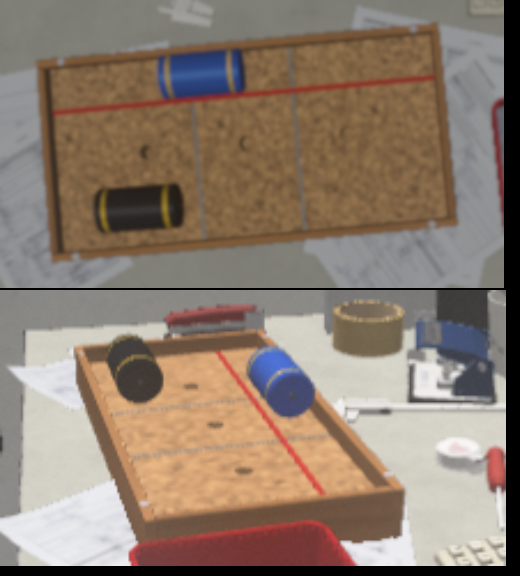

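The blue bar was knocked after I let go: it now lies against the far lip and would overlap the black bar's lane (y from -10 to 80 mm). I'll nudge its end along -y, then roll it back with strokes on its top.

```bash
python3 - <<'E'
from h import *
np.set_printoptions(precision=3,suppress=True)
R=rot(0,1,YAW)
manip.reach(np.r_[b2w(.062,.11),.13],R)
manip.move_straight(np.r_[b2w(.062,.11),.048],max_speed=.1)
manip.move_straight(np.r_[b2w(.062,.053),.048],max_speed=.05)
print(manip.current_contact_force())
manip.move_straight(np.r_[b2w(.062,.075),.048],max_speed=.1)
manip.move_straight(np.r_[b2w(.062,.075),.13],max_speed=.2)
manip.move_joints(PARK)
c=cam("top")
for w in("blue","black"): print(w,*bar(c,w))
x,y=bar(c,"blue")[0]
manip.reach(np.r_[b2w(x+.007,y),.13],R)
stroke(x+.007,y,-.028)
w=cam("wrist");save(w,"w6")
manip.move_straight(np.r_[b2w(.04,-.002),.16],max_speed=.2);manip.move_joints(PARK)
c=cam("top")
for w in("blue","black"): print(w,*bar(c,w))
print(manip.current_t())
E
```

```text
[ 0.234 -0.295  0.651]
blue [ 0.062 -0.009] 0.012273427887779024 (37.470741271972656, 76.030517578125)
black [-0.078  0.115] -0.01865329107900354 (81.18513488769531, 44.54899597167969)
z 0.0795 f 4.543900571633752 end [0.108 0.05  3.69 ] t 58.6
blue [ 0.051 -0.009] -0.02825728542358315 (76.21125793457031, 43.475494384765625)
black [-0.078  0.115] -0.01865329107900354 (81.18513488769531, 44.54899597167969)
61.6333
```

```bash
python3 - <<'E'
from h import *
np.set_printoptions(precision=3,suppress=True)
R=rot(0,1,YAW)
def look():
    manip.move_straight(manip.current_ee_pos()+np.r_[0,0,.05],max_speed=.2);manip.move_joints(PARK)
    c=cam("top")
    for w in("blue","black"): print(w,*bar(c,w))
    return c
x,y=.051,-.009
manip.reach(np.r_[b2w(x+.0055,y),.13],R)
stroke(x+.0055,y,-.022)
c=look(); x,y=bar(c,"black")[0]
manip.reach(np.r_[b2w(x-.009,y),.13],R)
for i in range(2):
    stroke(x-.009,y,.036); x+=.018
look();print(manip.current_t())
E
```

```text
z 0.0795 f 5.85375331771809 end [ 0.321 -0.594  7.571] t 67.7833
blue [ 0.04  -0.009] -0.00258398882003868 (43.52362823486328, 75.89486694335938)
black [-0.078  0.115] -0.01622504613058179 (81.18513488769531, 44.54899597167969)
z 0.0795 f 5.628719893461541 end [ 0.572 -1.541  5.995] t 77.275
z 0.0795 f 4.473697051623428 end [ 0.337 -1.382  5.455] t 81.05
blue [ 0.04  -0.009] 0.016425941135041294 (43.52362823486328, 75.89486694335938)
black [-0.042  0.114] -0.013662081766949611 (45.55470657348633, 81.12596893310547)
84.2417
```

Rolling works exactly as expected: blue is at 40 mm, and black moved 36 mm. Next come four strokes on black, a look, and a final correction.

```bash
python3 - <<'E'
from h import *
np.set_printoptions(precision=3,suppress=True)
R=rot(0,1,YAW)
def look(n):
    manip.move_straight(manip.current_ee_pos()+np.r_[0,0,.05],max_speed=.2);manip.move_joints(PARK)
    c=cam("top");save(c,n)
    for w in("blue","black"): print(w,*bar(c,w))
    return bar(c,"black")[0]
x,y=-.042,.114
for n,name in((2,"t8"),(2,"t9"),(1,"t10")):
    if abs(.04-x)<.003: break
    manip.reach(np.r_[b2w(x-.009,y),.13],R)
    for i in range(n):
        L=np.clip(.04-x,-.018,.018)
        if abs(L)<.003: break
        stroke(x-L/2,y,2*L); x+=L
    x0=x; x,y=look(name)
    if abs(x-x0)>.006: print("off",x0,x); break
print(manip.current_t())
s=cam("side");save(s,"s11")
E
```

```text
z 0.0795 f 5.209579632291142 end [ 1.561 -1.235  4.9  ] t 90.8583
z 0.0795 f 5.059206654046555 end [ 0.57  -1.217  4.284] t 94.6333
blue [ 0.04  -0.009] 0.015216121916492836 (43.712310791015625, 76.08570098876953)
black [-0.008  0.114] -0.013234963629343786 (82.7122802734375, 44.10372543334961)
z 0.0795 f 3.932097613391625 end [ 0.726 -0.733  6.819] t 104.5167
z 0.0795 f 3.2384666505400554 end [ 1.488 -1.166  5.389] t 108.2917
blue [ 0.04  -0.009] -0.0005320313693841098 (43.72920608520508, 75.91429138183594)
black [0.027 0.114] -0.021421514155248084 (82.2787094116211, 44.220420837402344)
z 0.0795 f 4.866733908763219 end [ 0.105 -0.996  7.538] t 118.1
blue [ 0.04  -0.009] 0.015027940711969985 (75.94207000732422, 43.77781677246094)
black [0.04  0.114] -0.014846536369781924 (81.56076049804688, 44.318145751953125)
121.3917
```

```bash
python3 - <<'E'
from h import *
c=cam("top"); s=cam("side")
for w in("blue","black"): print(w,*bar(c,w))
a=cv2.resize(c["pixels"][165:325,120:560],None,fx=1.4,fy=1.4); b=cv2.resize(s["pixels"][180:420,220:440],None,fx=1.5,fy=1.5)
o=np.zeros((600,620,3),np.uint8);o[:a.shape[0],:a.shape[1]]=a;o[230:230+b.shape[0],:b.shape[1]]=b
cv2.imwrite("pics/c12.png",o)
E
```

```text
blue [ 0.03955675 -0.0086106 ] 0.018171527627720962 (75.94207000732422, 43.593788146972656)
black [0.03981964 0.11351858] -0.016126310648648525 (81.56076049804688, 44.318145751953125)
```

View pics/c12.png

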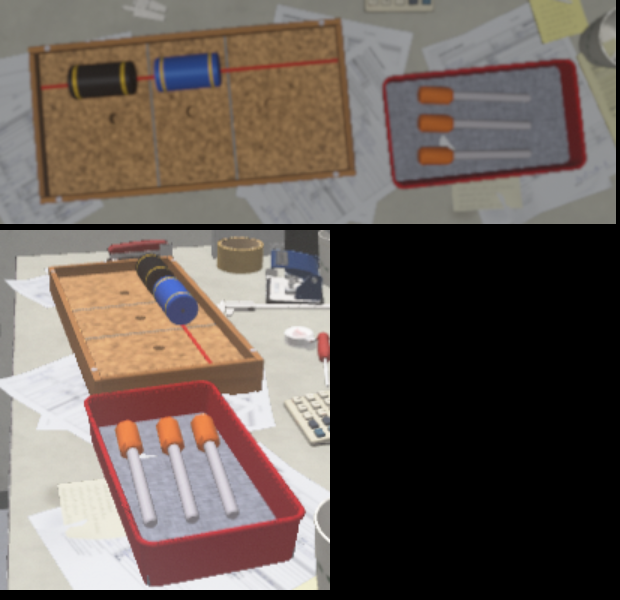

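Both bars lie over the red line and parallel to it, at crop (102,79) and (188,72). All three pins lie in the tray, and the robot is parked clear.

```bash
python3 -c "
from plant import manip
manip.finish_job()"
```

```text
the job is handed in; nothing more can be done
```

The job is handed in: all three stop pins lie in the red tray, and both bars present (black and blue) are on the red line. There was no metal bar in the scene.

- **Pins:** I pulled each one straight up, tilted it over the tray and let it go. They lie side by side on the tray floor, seen in both the top and side views.
- **Bars:** I rolled them with the shut fingertip drawn lightly along the top in short strokes. The force reading stayed at about 3 to 8 N at the points where I checked it.
- **Knock to the blue bar:** after its first stroke the blue bar ended up against the far lip, partly in the black bar's way. I had already let go of it, so I took this to be the expected knock. I nudged its end about 44 mm along the board and rolled it back.
- **Last check:** at about 121 s on the robot's clock, both bars were within about 0.5 mm of the line by my measurement and tilted less than 0.02 rad. The camera calibration is good to about 2 mm.
- **Disagreement:** with the blue bar against the lip, it read 62 mm where 65 mm is the most possible, so readings there were about 3 mm off. That is within the 10 mm allowed.

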